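# Put the piled-up calibration kit back on its boards

### The arm

A 7-joint arm with a two-finger parallel gripper is mounted at the origin on the work surface; the furniture and walls round the work are solid. World frame = base frame: x ahead of the robot, y to its left, z up, the work surface at z = 0. Lengths are in m, angles in rad, forces in N, time in s.
With the tool pointing down it reaches from about 0.35 to 0.9 m from the base axis. Payload 8.1 kg.
Tool frame: the origin (TCP) lies at the centre of the arm's flange, where the gripper is bolted on; the fingertips stand 178 mm ahead of it and the grasp point (between the pads) lies 159 mm ahead of it; z points along the fingers, y is the direction in which the jaws open and shut (so a half turn about z gives the same grasp; the last joint's range is limited). The gripper opens to 92 mm and grips with 3 to 60 N. Pads are 19 mm wide; open, the fingers measure 130 mm over their backs; the gripper's body (75 mm by 190 mm) begins 47 mm behind the grasp point.
Start: joints at [1.138, 0.434, 0.025, 1.573, -0.012, 1.134, -0.075], TCP at [0.202, -0.591, 0.405] pointing down, gripper open.
Joint ranges: [-2.62, 2.62], [-0.44, 2.09], [-1.27, 1.32], [0.08, 2.57], [-1.32, 4.46], [0.12, 2], [-2.74, 2.74]. Speed limits (rad/s): [2.22, 2.22, 3.01, 3.01, 3.14, 3.14, 3.14].

### API

Orientations are given as a rotation vector (axis times angle).
In Python, from cell import arm gives the robot as it stands. The module is installed in compiled form; this text tells all that it offers.
- The arm moves only by the tool move_arm, never from a script. Its argument "steps" is a list of rows, each a list of 4 numbers: the shift along the tool's x, y, z in mm, then the turn about the tool's z in rad. In form: [[x, y, z, twist], ...]. A call has 1 to 20 rows; each row is the pose to reach, as a shift and turn from the pose commanded when the call began, along the tool's axes at that moment; what a row does not reach only later rows make up. A row lasts 1/8 s, in which the tool goes at most 62.5 mm and 10.7 degrees, less where a joint would pass 70% of its speed; a pose out of reach is approached as far as the arm can. A call with a gripper value outside its range is refused whole. "grip" is the finger opening in mm, from 0 to 91.8, set as the call begins (left out, the last holds). The fingers move at their own pace and stop on an object; "grip_force" is the grip in N (left out, the last holds). Time passes only in rows, so rows that repeat a pose let the fingers close. It gives the time, the measured TCP pose, the force and the opening at its end, in the units of the state.
- arm.observe(): the state, without advancing time (a new reading comes with each control period).
- arm.get_image(name): name is "scene" or "top"; returns the picture (400x640x3 uint8, red, green, blue); there is no depth.
- arm.camera_info(name): a dict with "mtx" (3x3 intrinsics, pixels), "pose" (4x4, takes a point from camera to world coordinates). Camera axes: x right, y down, z forward; pixel columns grow to the right and rows downward; lengths in m; the calibration is good to about 2 mm. A picture is of the moment at which its call begins. camera_info takes no time and is no camera call.
- arm.sign_off(): hands the job in, once; it reports no verdict.
The state is a dict: "clock": time; "joints": joint angles; "dq": joint speeds; "joint_efforts": joint torques, N m; "position": TCP position; "ee_rot": TCP orientation; "force": force on the tool from outside, world axes, zero at the start; "ft_torque": the same for the moment, N m; "width": opening from 0.0 (shut) to 1.0 (fully open).
Only numpy, scipy, OpenCV 4.12 (cv2) and the standard library are available. Lean on these libraries where they do the work, as an engineer would, in place of code of your own. Each camera call takes 0.05 s, during which the arm holds its last target.

### The job

The calibration kit was left piled up on its yellow booklet on the bench riser: take the pile apart and set each thing, upright and centred, on its own cork-faced board. The brass weight goes inside the small round rimmed board, the glass dish on the large round flat board, the glass test piece lengthwise between the side ridges of the small rectangular board, and the booklet, emptied, lengthwise on the large rectangular board. Keep the dish level, and leave the timer where it is.

Things in the scene. Friction and masses are not known exactly. Their poses are not given: they have to be found in the camera images.
- booklet: Yellow paper booklet, 68 (x) x 100 (y) x 8 mm, lying flat on the grey bench riser, under the pile. Loose, about 30 g. Origin: centre of its underside; y along its length, z up. At the start the dish (with the weight in it) and the test piece lie on it.
- dish: Round open glass dish, 64 mm across outside, 14 mm high, wall about 3 mm, floor about 2.5 mm thick, with a pale disc in it. Loose, 50 g. It stands on the booklet's -y half, about 16 mm from the booklet's centre. Origin: centre of its underside, z up. Grasp across the outside.
- test_piece: Flat glass test piece in its case with a black base and clear lid, a plain rigid block 26 (x) x 44 (y) x 14 mm. Loose, 60 g. It lies on the booklet's +y end, with its own y across the booklet (along the booklet's x), about 7 mm from the dish. There grasp it across its 44 mm length (along its y): the dish blocks a finger on its long side. Origin: centre of its underside.
- weight: Round brass weight, body 21 mm across up to about 20 mm, narrowing above to a knob, 32 mm high. Loose, 35 to 70 g. It stands upright inside the dish, its underside about 2.5 mm above the dish's underside, so its upper 20 mm stand above the dish's rim. Origin: centre of its underside, z up. Its turn about z does not matter.
- booklet_board: The booklet's place: large rectangular wooden board, 78 (x) x 112 (y) mm, fixed to the riser, flat cork face 6 mm above the riser's top, no rim. Origin: centre of its underside, y along its length.
- block_board: The test piece's place: small rectangular wooden board, 56 (x) x 66 (y) mm, fixed, flat cork face 6 mm above the riser's top; a ridge 5 mm thick, its top 9 mm up, along each x side, 46 mm clear between them; open at the y ends. The test piece goes with its y along the board's y. Origin: centre of its underside, y along its length.
- dish_board: The dish's place: large round flat board, 82 mm across, fixed, cork face 6 mm above the riser's top, no rim. Origin: centre of its underside.
- weight_board: The weight's place: small round wooden board, 52 mm across, fixed, cork face 6 mm above the riser's top inside a raised rim 5 mm wide whose top is 9 mm up; 42 mm clear inside. Origin: centre of its underside.
- timer: Bystander: white countdown timer, 36 (x) x 68 (y) x 61 mm, loose, standing at the riser's right rear corner; leave it where it is. Origin: centre of its underside.
- riser: Grey bench riser, a fixed low table 262 (x) x 550 (y) mm whose flat top is 200 mm above the worktop; the whole job is done on it. Origin: centre of its foot, on the worktop. Between it and the robot stands a fixed water tap: a 26 mm pipe 250 mm ahead of the robot's base axis and 90 mm to its left, arching 540 mm high, its spout hanging 250 mm to the left. Keep the whole arm clear of it.
Mind the look-alikes: they are no part of the job. There is more than one size of the weight; the one meant has the size given above.

How it is judged:
At the end, for the whole second after the job is handed in: Each thing rests upright (within 0.1 rad) and still on its board's cork, centred: weight within 12 mm, dish and booklet 13 mm, test piece 11 mm; the test piece and the booklet lie along their boards within 0.25 rad, either way round (horizontal distance between weight and weight_board below 0.012 m and z of weight in the frame of weight_board between 0.003 and 0.01 m and angle between each of weight, dish, test_piece, booklet's own z axis and vertical below 0.1 rad and linear speed of each of weight, dish, test_piece, booklet below 0.01 m/s and horizontal distance between dish and dish_board below 0.013 m and z of dish in the frame of dish_board between 0.003 and 0.01 m and horizontal distance between test_piece and block_board below 0.011 m and z of test_piece in the frame of block_board between 0.003 and 0.01 m and angle between the y axis of test_piece and the y axis of block_board, either way round below 0.25 rad and horizontal distance between booklet and booklet_board below 0.013 m and z of booklet in the frame of booklet_board between 0.003 and 0.01 m and angle between the y axis of booklet and the y axis of booklet_board, either way round below 0.25 rad); the robot touches nothing.
It fails at once if the dish is tipped by more than 0.5 rad (angle between dish's own z axis and vertical above 0.5 rad).
It fails at once if the timer is moved by more than 30 mm (distance of timer from where it was at the start of the episode above 0.03 m).
It also fails if it takes over 96 s, if anything falls off the work surface, if the arm or the gripper's body presses on something with over 40 N, if the wrist force passes 120 N, or if a joint passes its speed limit or range.

## Working session

There is one attempt and no reset: what is moved stays moved. The work goes in short steps, Python scripts to look and compute and a tool call to move; the robot and the scene stay as the last step left them, time stands still between calls to the robot, and variables do not carry over. Pictures are saved under pics/ and viewed, and the job is handed in when it is done.

Besides the shell and the picture viewer there is one more tool, called as a command line: name --pt "numbers of a row" for each row, then --argument value for the rest. move_arm: Moves the arm, as the interface text tells. Its arguments: {"type":"object","properties":{"steps":{"type":"array"},"grip":{"type":"number"},"grip_force":{"type":"number"}},"required":["steps"]}

```bash
mkdir -p pics; ls; python3 - <<'E'
from cell import arm
import cv2, numpy as np
np.set_printoptions(precision=4,suppress=True)
print(arm.observe())
for n in("scene","top"):
    im=arm.get_image(n); cv2.imwrite(f"pics/{n}0.png",im[:,:,::-1]); i=arm.camera_info(n); print(n,i["mtx"],i["pose"])
E
```

```text
pics
{'clock': 0.0, 'joints': array([ 1.1384,  0.4352,  0.025 ,  1.5741, -0.0116,  1.134 , -0.0751]), 'dq': array([ 0.0003,  0.0017,  0.0009, -0.0012,  0.001 ,  0.0008, -0.0016]), 'joint_efforts': array([ -0.0002, -66.7843,   0.985 , -31.4462,  -0.0606,   0.0428,
         0.0001]), 'position': array([ 0.2023, -0.5911,  0.404 ]), 'ee_rot': array([-3.0975, -0.5153,  0.0006]), 'force': array([ 1.3991, -0.6488, -0.3721]), 'ft_torque': array([-0.0304,  0.0811, -0.0139]), 'width': 1.0024144505109478}
scene [[366.0294   0.     319.6318]
 [  0.     366.0294 202.5673]
 [  0.       0.       1.    ]] [[-0.8431 -0.4399  0.3093  0.308 ]
 [-0.5377  0.6847 -0.492   0.3926]
 [ 0.0047 -0.5811 -0.8138  0.8322]
 [ 0.      0.      0.      1.    ]]
top [[487.0925   0.     315.0998]
 [  0.     487.0925 198.7526]
 [  0.       0.       1.    ]] [[-0.0066 -0.9968  0.0794  0.501 ]
 [-1.      0.0069  0.0035 -0.0411]
 [-0.004  -0.0794 -0.9968  0.9947]
 [ 0.      0.      0.      1.    ]]
```

View pics/scene0.png

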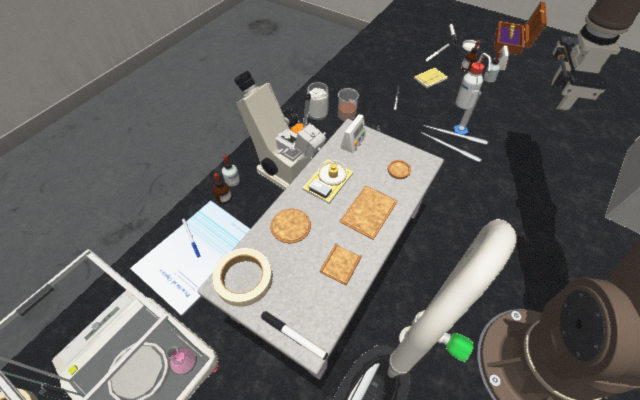

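View pics/top0.png

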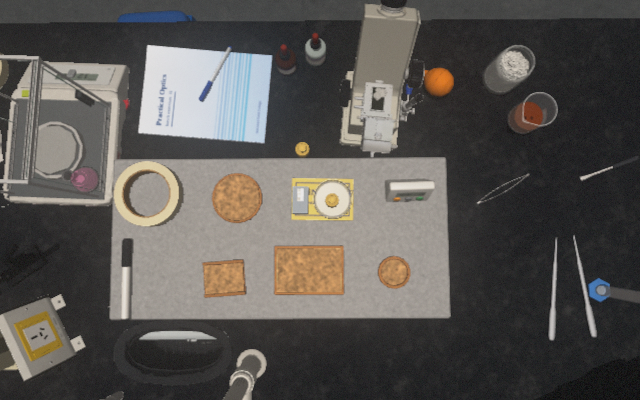

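```bash
python3 - <<'E'
import cv2
t=cv2.imread("pics/top0.png"); s=cv2.imread("pics/scene0.png")
cv2.imwrite("pics/t_crop.png",cv2.resize(t[140:310,190:450],None,fx=3,fy=3,interpolation=cv2.INTER_CUBIC))
cv2.imwrite("pics/s_crop.png",cv2.resize(s[110:290,260:450],None,fx=3.3,fy=3.3,interpolation=cv2.INTER_CUBIC))
E
```

```text
(no output)
```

View pics/t_crop.png

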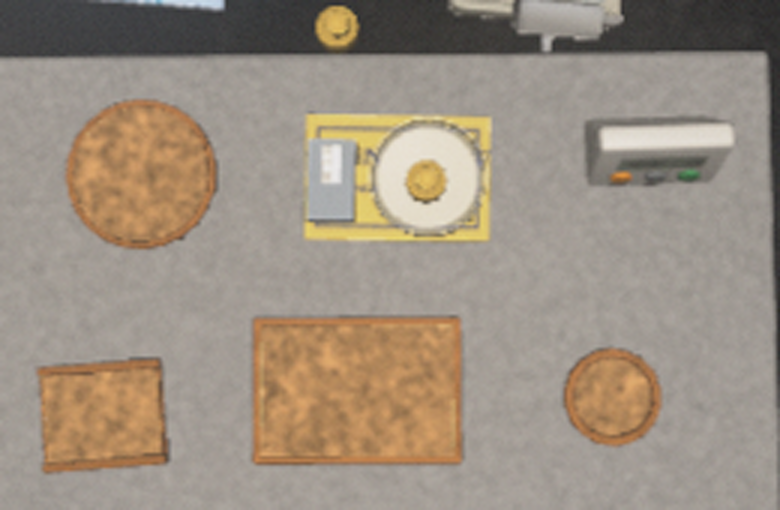

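View pics/s_crop.png

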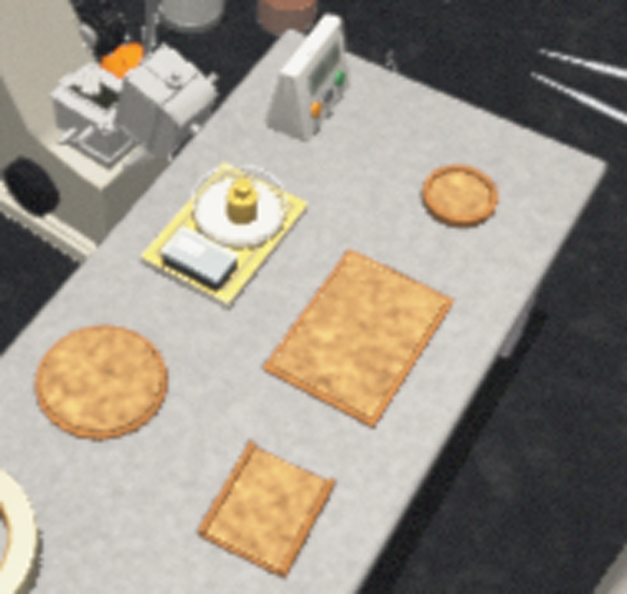

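```bash
cat > h.py <<'E'
from cell import arm
import cv2, numpy as np
np.set_printoptions(precision=4,suppress=True)
def ray(name,px,z):
    i=arm.camera_info(name); K=i["mtx"];T=i["pose"]
    px=np.atleast_2d(np.asarray(px,float))
    d=(T[:3,:3]@np.linalg.inv(K)@np.c_[px,np.ones(len(px))].T).T
    o=T[:3,3]; return o+d*((z-o[2])/d[:,2])[:,None]
def proj(name,P):
    i=arm.camera_info(name);K=i["mtx"];T=i["pose"]
    c=(np.atleast_2d(P)-T[:3,3])@T[:3,:3]; u=c@K.T; return u[:,:2]/u[:,2:]
def snap(name,tag):
    im=arm.get_image(name)[:,:,::-1].copy(); cv2.imwrite(f"pics/{tag}.png",im); return im
def blobs(im,lo,hi,amin=40,roi=None):
    m=cv2.inRange(cv2.cvtColor(im,cv2.COLOR_BGR2HSV),np.array(lo),np.array(hi))
    if roi is not None:
        k=np.zeros_like(m);x0,y0,x1,y1=roi;k[y0:y1,x0:x1]=255;m&=k
    m=cv2.morphologyEx(m,cv2.MORPH_CLOSE,np.ones((3,3)))
    cs,_=cv2.findContours(m,cv2.RETR_EXTERNAL,cv2.CHAIN_APPROX_NONE)
    return sorted([c for c in cs if cv2.contourArea(c)>amin],key=cv2.contourArea,reverse=True)
def rect(name,c,z):
    # contour -> world plane -> min area rect / enclosing circle
    P=ray(name,c.reshape(-1,2),z)[:,:2].astype(np.float32)*1000
    (cx,cy),(w,h),a=cv2.minAreaRect(P); 
    (ex,ey),r=cv2.minEnclosingCircle(P)
    return (round(cx,1),round(cy,1),round(w,1),round(h,1),round(a,1)),(round(ex,1),round(ey,1),round(2*r,1))
E
python3 - <<'E'
from h import *
for n,roi in (("top",(190,150,450,320)),("scene",(260,110,450,300))):
    im=cv2.imread(f"pics/{n}0.png")
    print(n,"HSV cork",cv2.cvtColor(im,cv2.COLOR_BGR2HSV)[*((270,310) if n=="top" else (212,370))], )
    for c in blobs(im,(5,90,60),(19,255,255),150,roi): print(c.reshape(-1,2).mean(0),rect(n,c,.206))
    print("yellow")
    for c in blobs(im,(20,90,90),(35,255,255),30,roi): print(c.reshape(-1,2).mean(0),rect(n,c,.208))
print(arm.observe()["clock"])
E
```

```text
top HSV cork [ 15 124 163]
[308.6739 270.    ] ((449.3, -27.1, 110.9, 76.4, 89.6), (449.3, -27.0, 132.5))
[236.6691 197.7122] ((566.6, 89.6, 79.8, 79.8, 63.5), (566.6, 89.0, 80.9))
[223.7055 278.274 ] ((437.2, 109.2, 55.4, 66.4, 4.0), (436.6, 109.4, 83.2))
[393.7416 271.809 ] ((445.6, -163.7, 50.5, 50.0, 44.4), (445.4, -163.6, 51.5))
yellow
[318.7384 203.1004] ((563.7, -49.3, 98.6, 67.7, 88.4), (563.9, -49.2, 117.8))
[331.7222 199.9722] ((561.5, -64.1, 19.4, 19.5, 89.4), (561.8, -65.0, 21.6))
[347.4107 184.0536] ((582.6, -86.2, 24.4, 26.1, 89.3), (582.6, -86.2, 35.6))
[301.5667 152.1   ] ((638.8, -16.6, 21.2, 9.9, 89.6), (642.1, -16.6, 21.5))
scene HSV cork [ 18 123 233]
[368.781  211.7299] ((449.1, -23.9, 111.7, 76.9, 89.8), (449.6, -24.0, 131.4))
[290.2718 225.5825] ((565.6, 92.6, 79.1, 78.1, 32.7), (565.2, 92.3, 81.4))
[340.514  264.0093] ((437.6, 111.0, 55.7, 66.4, 4.2), (437.8, 111.3, 84.4))
[398.9655 168.8448] ((445.7, -161.4, 50.4, 53.3, 32.8), (445.0, -162.3, 55.8))
yellow
[326.3188 185.3125] ((563.5, -47.5, 97.5, 67.1, 89.0), (563.7, -48.1, 113.5))
[332.7742 170.6774] ((567.5, -75.4, 18.0, 38.2, 31.7), (567.5, -75.4, 38.5))
0.1
```

```bash
python3 - <<'E'
from h import *
for P in ([.25,.09,0],[.25,.09,.4],[.25,.09,.54],[.25,.215,.54],[.25,.34,.41],[.25,.34,.25]): print(P,proj("scene",P),proj("top",P))
print(proj("top",[0,0,.3]),proj("scene",[0,0,.3]))
t=cv2.imread("pics/top0.png")
# dish white disc
h=cv2.cvtColor(t,cv2.COLOR_BGR2HSV)
for c in blobs(t,(0,0,195),(180,60,255),100,(290,175,360,225)): print("white",c.reshape(-1,2).mean(0),rect("top",c,.211))
for c in blobs(t,(90,15,90),(130,120,255),80,(290,175,320,225)): print("tp",c.reshape(-1,2).mean(0),rect("top",c,.222))
for c in blobs(t,(20,90,90),(35,255,255),30,(320,190,345,212)): print("w",c.reshape(-1,2).mean(0),rect("top",c,.23))
s=cv2.imread("pics/scene0.png")
for c in blobs(s,(0,0,215),(180,70,255),60,(310,155,360,200)): print("s white",c.reshape(-1,2).mean(0),rect("scene",c,.211), cv2.boundingRect(c))
cv2.imwrite("pics/c1.png",cv2.resize(np.vstack([t[165:235,280:370],s[140:210,295:385]]),None,fx=4,fy=4,interpolation=cv2.INTER_NEAREST))
cv2.imwrite("pics/tap.png",cv2.resize(s[200:400,320:640],None,fx=2.4,fy=2.4))
E
```

```text
[0.25, 0.09, 0] [[413.6899 339.2889]] [[252.2541 364.1587]]
[0.25, 0.09, 0.4] [[478.5509 255.2374]] [[207.1746 452.2247]]
[0.25, 0.09, 0.54] [[528.3076 190.7591]] [[171.8171 521.298 ]]
[0.25, 0.215, 0.54] [[489.9983 290.3551]] [[ 31.7412 521.943 ]]
[0.25, 0.34, 0.41] [[397.9073 447.056 ]] [[-10.4134 457.1174]]
[0.25, 0.34, 0.25] [[376.1791 451.613 ]] [[ 61.7574 408.7255]]
[[289.0033 612.7392]] [[642.3998 323.831 ]]
white [331.8866 199.0825] ((563.5, -65.1, 54.2, 54.0, 6.0), (562.4, -65.5, 56.4))
w [331.7222 199.9722] ((559.8, -63.4, 18.9, 19.0, 89.4), (560.1, -64.3, 21.0))
s white [329.6216 173.7027] ((568.9, -56.3, 96.2, 64.8, 88.2), (564.8, -55.0, 101.1)) (310, 159, 40, 36)
```

View pics/c1.png

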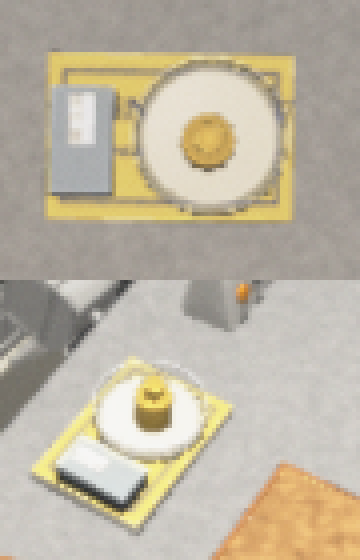

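View pics/tap.png

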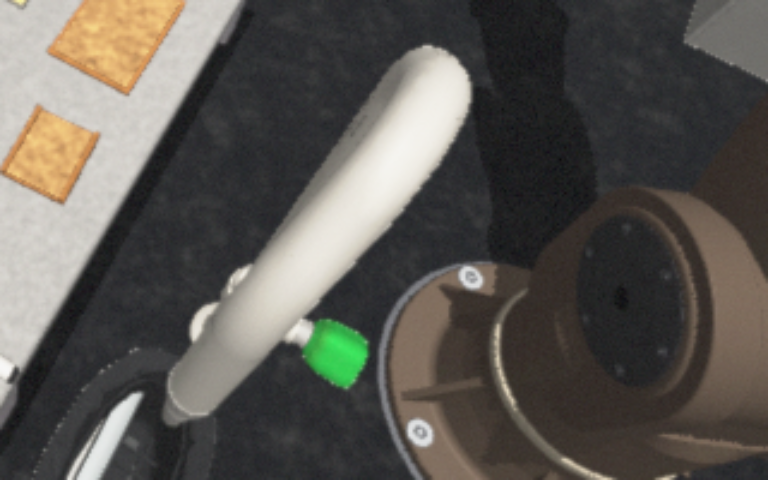

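```bash
cat >> h.py <<'E'
from scipy.spatial.transform import Rotation as R
def need(x,y,tip,jaw_deg,q=True):
    """steps (mm, rad) from the current pose to TCP over x,y (m), fingertip height tip, jaw axis at jaw_deg in world (mod 180)"""
    s=arm.observe(); M=R.from_rotvec(s["ee_rot"]).as_matrix(); p=s["position"]
    d=M.T@(np.array([x,y,tip+.178])-p)*1000
    cur=np.degrees(np.arctan2(M[1,1],M[0,1])); 
    dy=(jaw_deg-cur+90)%180-90          # world ccw turn wanted
    tw=np.radians(dy)*np.sign(M[2,2])    # tool z down -> opposite sense
    print("need",d.round(1),"twist",round(tw,3),"alt",round(tw-np.sign(tw)*np.pi,3),"jaw now",round(cur,1),"tool z",M[:,2].round(3),"clock",s["clock"],"tip",(p-[0,0,.178]).round(4),"j",s["joints"],"w",round(s["width"]*91.8,1),"F",s["force"].round(1))
E
python3 - <<'E'
from h import *
print(ray("top",[331.8,199.5],.2425), ray("top",[300.9,200.2],.222),ray("top",[331.9,199.1],.212))
# scene: weight top knob, crop (153,382)->(295+153/4, 140+(382-280)/4)
print("scene knob",ray("scene",[295+153/4,140+100/4],.2425))
print("scene weight axis/tp top centre", ray("scene",[295+101/4,140+(462-280)/4],.222))
print("riser edges",ray("top",[[318,158],[318,318]],.2), "timer",ray("top",[[387,180],[433,180],[387,200]],.261))
print("spout?",proj("scene",[.25,.25,.3]),proj("scene",[.25,.17,.54]))
need(.5625,-.0645,.33,90)
E
```

```text
[[ 0.5596 -0.0643  0.2425]] [[ 0.5604 -0.0158  0.222 ]] [[ 0.5626 -0.0654  0.212 ]]
scene knob [[ 0.5606 -0.0628  0.2425]]
scene weight axis/tp top centre [[ 0.5626 -0.0144  0.222 ]]
riser edges [[ 0.6317 -0.0435  0.2   ]
 [ 0.3723 -0.0417  0.2   ]] timer [[ 0.5872 -0.1476  0.261 ]
 [ 0.5867 -0.2172  0.261 ]
 [ 0.5568 -0.1471  0.261 ]]
spout? [[412.4371 381.3887]] [[505.4376 250.2163]]
need [ 511.3 -381.8 -103.5] twist 0.33 alt -2.812 jaw now -71.1 tool z [-0.001  0.001 -1.   ] clock 0.1 tip [ 0.2023 -0.5911  0.226 ] j [ 1.1384  0.4351  0.025   1.574  -0.0116  1.134  -0.0751] w 91.4 F [-0.   0.   0.6]
```

move_arm --pt "0 0 -60 0" --pt "30 -20 -104 0.05" --pt "80 -60 -104 0.1" --pt "130 -97 -104 0.15" --pt "180 -134 -104 0.2" --pt "230 -171 -104 0.25" --pt "280 -209 -104 0.3" --pt "330 -246 -104 0.33" --pt "380 -284 -104 0.33" --pt "430 -321 -104 0.33" --pt "480 -358 -104 0.33" --pt "509 -381 -104 0.33" --pt "509 -381 -104 0.33" --pt "509 -381 -104 0.33" --grip 60 --grip_force 15

```text
clock: 1.85
position: [0.5604, -0.0668, 0.5083]
ee_rot: [3.141, -0.001, -0.002]
force: [-0.1, -0.7, 0.1]
width: 0.649
```

```bash
python3 - <<'E'
from h import *
need(.560,-.0636,.224,90)
t=snap("top","top1");s=snap("scene","scene1")
cv2.imwrite("pics/m1.png",np.hstack([t[60:340,200:460],s[60:340,240:640]]))
E
```

```text
need [ -0.3  -3.3 106.3] twist -0.001 alt 3.141 jaw now -90.0 tool z [-0.001 -0.001 -1.   ] clock 1.85 tip [ 0.5604 -0.0668  0.3303] j [ 0.2359  0.2888 -0.2819  1.5406  0.0824  1.3248 -1.6266] w 59.6 F [-0.1 -0.7  0.1]
```

View pics/m1.png

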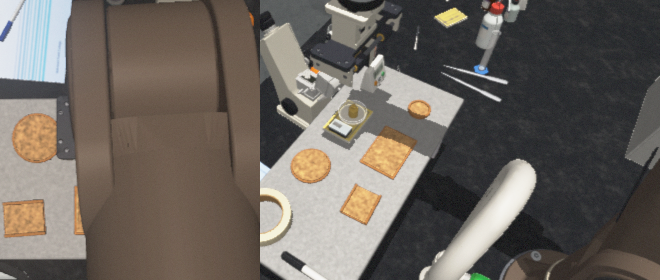

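move_arm --pt "0 -3 30 0" --pt "0 -3.2 60 0" --pt "0 -3.2 85 0" --pt "0 -3.2 100 0" --pt "0 -3.2 105.5 0" --pt "0 -3.2 105.5 0" --pt "0 -3.2 105.5 0" --grip 34

```text
clock: 2.82
position: [0.5609, -0.0629, 0.4042]
ee_rot: [3.141, -0.001, 0.002]
force: [0.9, -0.5, 0.2]
width: 0.372
```

```bash
python3 - <<'E'
from h import *
need(.560,-.0636,.224,90)
s=snap("scene","scene2")
cv2.imwrite("pics/m2.png",cv2.resize(s[120:230,270:430],None,fx=4,fy=4,interpolation=cv2.INTER_CUBIC))
E
```

```text
need [-0.9  0.7  2.2] twist -0.0 alt 3.141 jaw now -90.0 tool z [ 0.002 -0.    -1.   ] clock 2.825 tip [ 0.5609 -0.0629  0.2262] j [ 0.2291  0.3569 -0.2841  1.7065  0.1108  1.0923 -1.6602] w 34.1 F [ 0.9 -0.5  0.2]
```

View pics/m2.png

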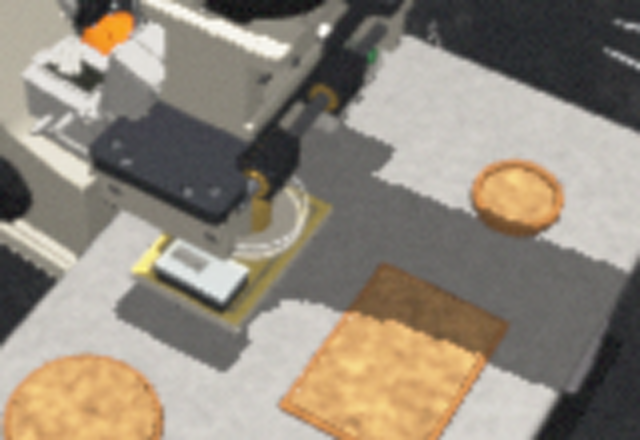

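move_arm --pt "0 0 1 0" --pt "0 0 1.5 0" --pt "0 0 1.5 0" --grip 34

```text
clock: 3.25
position: [0.5606, -0.0628, 0.4017]
ee_rot: [3.142, -0.0, -0.0]
force: [0.0, 0.2, -0.2]
width: 0.372
```

move_arm --pt "0 0 0 0" --pt "0 0 0 0" --pt "0 0 0 0" --pt "0 0 0 0" --pt "0 0 0 0" --grip 10 --grip_force 20

```text
clock: 3.88
position: [0.5606, -0.0629, 0.4017]
ee_rot: [3.141, -0.0, 0.0]
force: [-0.3, -0.1, 1.0]
width: 0.216
```

```bash
python3 - <<'E'
from h import *
need(.560,-.0636,.224,90)
s=snap("scene","scene3")
cv2.imwrite("pics/m3.png",cv2.resize(s[120:230,270:430],None,fx=4,fy=4,interpolation=cv2.INTER_CUBIC))
E
```

```text
need [-0.6  0.7 -0.3] twist -0.0 alt 3.141 jaw now -90.0 tool z [ 0. -0. -1.] clock 3.875 tip [ 0.5606 -0.0629  0.2237] j [ 0.2289  0.3591 -0.2839  1.7098  0.1115  1.0885 -1.6607] w 19.8 F [-0.3 -0.1  1. ]
```

View pics/m3.png

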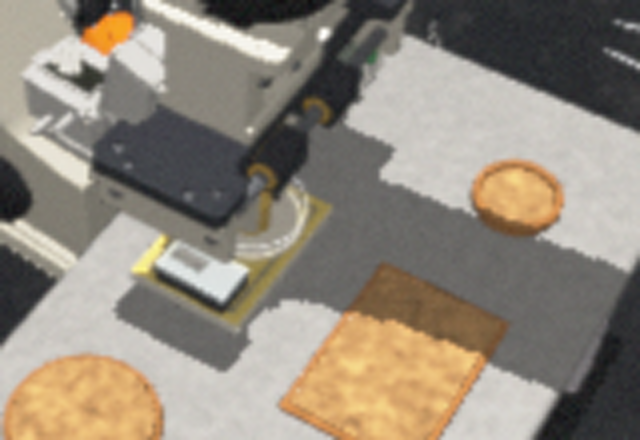

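move_arm --pt "0 0 -6 0" --pt "0 0 -20 0" --pt "0 0 -45 0" --pt "0 0 -65 0" --pt "0 0 -65 0" --grip 10 --grip_force 30

```text
clock: 4.55
position: [0.561, -0.0627, 0.469]
ee_rot: [3.141, -0.0, 0.006]
force: [-0.0, -0.4, -0.6]
width: 0.209
```

```bash
python3 - <<'E'
from h import *
need(.4455,-.1627,.225,90)
s=snap("scene","scene4")
cv2.imwrite("pics/m4.png",cv2.resize(s[100:230,270:430],None,fx=4,fy=4,interpolation=cv2.INTER_CUBIC))
E
```

```text
need [-115.7  100.    65.6] twist -0.0 alt 3.141 jaw now -90.0 tool z [ 0.004 -0.    -1.   ] clock 4.55 tip [ 0.561  -0.0627  0.291 ] j [ 0.232   0.3089 -0.2858  1.6097  0.0914  1.2321 -1.6421] w 19.2 F [-0.  -0.4 -0.6]
```

View pics/m4.png

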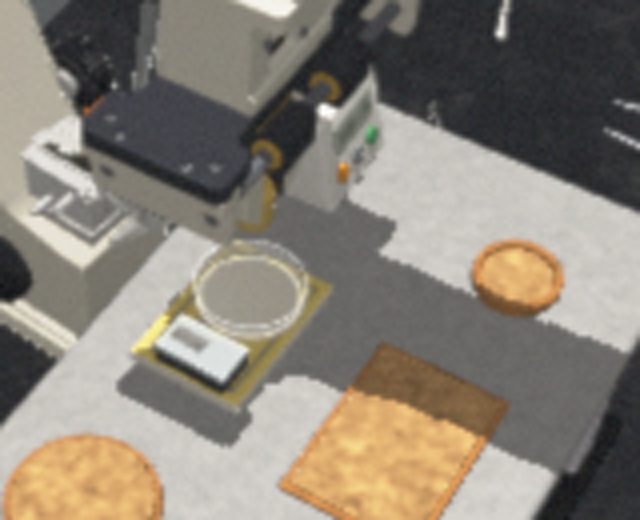

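move_arm --pt "-30 25 0 0" --pt "-65 55 0 0" --pt "-95 82 0 0" --pt "-112 96 0 0" --pt "-115.5 100 5 0" --pt "-115.5 100 20 0" --pt "-115.5 100 35 0" --pt "-115.5 100 48 0" --pt "-115.5 100 56 0" --pt "-115.5 100 56 0" --pt "-115.5 100 56 0"

```text
clock: 5.98
position: [0.4453, -0.1628, 0.4111]
ee_rot: [3.141, -0.0, 0.001]
force: [0.1, 0.5, -1.0]
width: 0.21
```

```bash
python3 - <<'E'
from h import *
need(.4455,-.1627,.220,90)
s=snap("scene","scene5")
cv2.imwrite("pics/m5.png",cv2.resize(s[100:230,300:460],None,fx=4,fy=4,interpolation=cv2.INTER_CUBIC))
E
```

```text
need [ 0.2 -0.1 13.1] twist -0.0 alt 3.141 jaw now -90.0 tool z [ 0.001 -0.    -1.   ] clock 5.975 tip [ 0.4453 -0.1628  0.2331] j [ 0.4392  0.1995 -0.2368  1.9023  0.0539  1.0451 -1.3911] w 19.3 F [ 0.1  0.5 -1. ]
```

View pics/m5.png

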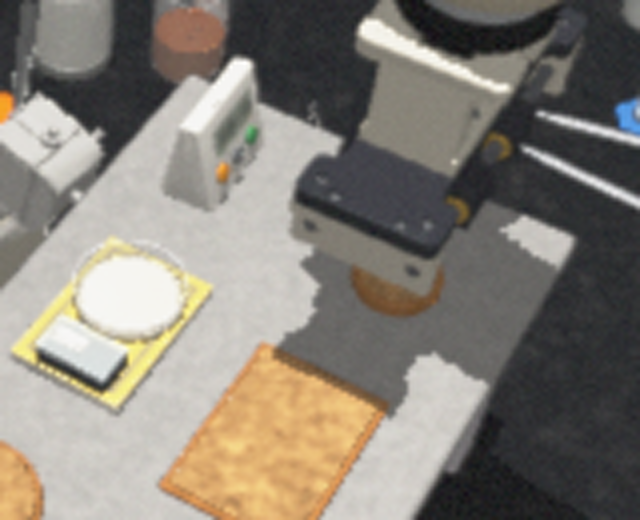

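move_arm --pt "0 0 5 0" --pt "0 0 9 0" --pt "0 0 12 0" --pt "0 0 13.5 0" --pt "0 0 13.5 0" --pt "0 0 13.5 0"

```text
clock: 6.78
position: [0.4451, -0.1628, 0.3973]
ee_rot: [3.142, -0.0, 0.0]
force: [0.6, 0.1, -1.3]
width: 0.208
```

move_arm --pt "0 0 0.6 0" --pt "0 0 0.6 0"

```text
clock: 7.02
position: [0.4452, -0.1628, 0.3968]
ee_rot: [3.141, -0.0, 0.001]
force: [1.0, -0.8, 1.3]
width: 0.21
```

move_arm --pt "0 0 0 0" --pt "0 0 0 0" --pt "0 0 0 0" --grip 40

```text
clock: 7.4
position: [0.4451, -0.1628, 0.3965]
ee_rot: [3.142, -0.0, -0.0]
force: [-0.0, 0.0, 0.6]
width: 0.429
```

move_arm --pt "0 0 -15 0" --pt "0 0 -40 0" --pt "0 0 -80 0" --pt "0 0 -105 0" --pt "0 0 -105 0" --pt "50 -40 -105 0" --pt "100 -80 -105 0" --pt "115 -130 -105 0" --pt "115 -147 -105 0" --pt "115 -147 -105 0"

```text
clock: 8.65
position: [0.5598, -0.0148, 0.5012]
ee_rot: [-3.142, -0.004, 0.002]
force: [0.5, -0.3, -0.5]
width: 0.434
```

```bash
python3 - <<'E'
from h import *
need(.562,-.0151,.205,0)
s=snap("scene","scene6");t=snap("top","top6")
a=cv2.resize(s[130:230,300:450],None,fx=4,fy=4,interpolation=cv2.INTER_CUBIC)
cv2.imwrite("pics/m6.png",a)
cv2.imwrite("pics/m6t.png",t)
E
```

```text
need [  2.3   0.3 118.2] twist -1.568 alt 1.573 jaw now -89.9 tool z [-0.001  0.    -1.   ] clock 8.65 tip [ 0.5598 -0.0148  0.3232] j [ 0.1786  0.2894 -0.3269  1.5606  0.0949  1.3084 -1.7289] w 39.8 F [ 0.5 -0.3 -0.5]
```

View pics/m6.png

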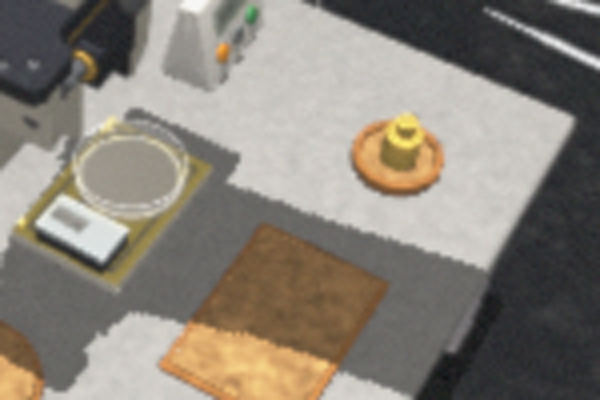

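View pics/m6t.png

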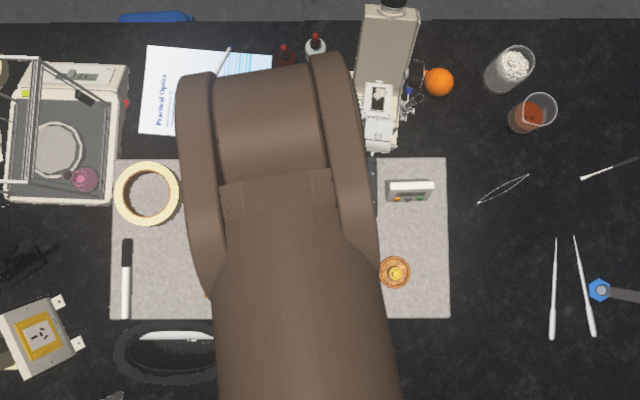

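```bash
cat > fk.py <<'E'
import numpy as np
from scipy.spatial.transform import Rotation as R
from scipy.optimize import least_squares
D=[([1.1384,0.4352,0.025,1.5741,-0.0116,1.134,-0.0751],[0.2023,-0.5911,0.404],[-3.0975,-0.5153,0.0006]),
([0.2359,0.2888,-0.2819,1.5406,0.0824,1.3248,-1.6266],[.5604,-.0668,.5083],[3.141,-.001,-.002]),
([0.2289,0.3591,-0.2839,1.7098,0.1115,1.0885,-1.6607],[.5606,-.0629,.4017],[3.141,0,0]),
([0.4392,0.1995,-0.2368,1.9023,0.0539,1.0451,-1.3911],[.4453,-.1628,.4111],[3.141,0,.001]),
([0.1786,0.2894,-0.3269,1.5606,0.0949,1.3084,-1.7289],[.5598,-.0148,.5012],[-3.142,-.004,.002])]
def T(al,a,d,th):
    ca,sa,c,s=np.cos(al),np.sin(al),np.cos(th),np.sin(th)
    return np.array([[c,-s,0,a],[s*ca,c*ca,-sa,-d*sa],[s*sa,c*sa,ca,d*ca],[0,0,0,1]])
h=np.pi/2
def fk(q,p):
    yaw,d1,d3,a3,a4,d5,a6,d7=p
    L=[(0,0,d1),(-h,0,0),(h,0,d3),(h,a3,0),(h,a4,d5),(h,0,0),(-h,a6,d7)]
    M=np.eye(4);M[:3,:3]=R.from_euler('z',yaw).as_matrix();o=[]
    for (al,a,d),t in zip(L,q): M=M@T(al,a,d,t); o.append(M.copy())
    return o
def res(p):
    r=[]
    for q,x,w in D:
        M=fk(q,p)[-1]; r+=list(M[:3,3]-x)
        r+=list(.3*(R.from_matrix(M[:3,:3]).inv()*R.from_rotvec(w)).as_rotvec())
    return np.array(r)
def sol():
    return least_squares(res,[-2.4,.267,.293,.0525,.0775,.3425,.076,.097])
if __name__=="__main__":
    s=sol(); print(s.x.round(4),abs(s.fun).max(),s.fun.reshape(-1,6).round(3))
E
python3 fk.py
```

```text
[-1.7612  0.0434 -1.8824  0.91    6.438  -1.2307 -1.1289  3.9726] 0.3728071519060465 [[ 0.181  0.268 -0.067  0.001 -0.002 -0.255]
 [-0.135  0.206  0.073 -0.018 -0.003 -0.058]
 [-0.165 -0.373 -0.036  0.082  0.011 -0.048]
 [-0.213  0.183 -0.012  0.198 -0.022 -0.046]
 [-0.074  0.082  0.042 -0.006 -0.002 -0.059]]
```

```bash
cat >> fk.py <<'E'
    import itertools
    best=[]
    D0=D
    for sg in itertools.product([1,-1],repeat=7):
        def ro(v):
            r=[]
            for q,x,w in D0:
                qq=np.array(q)*sg; qq[6]+=v[1]
                M=fk(qq,[v[0],0,0,0,0,0,0,0])[-1]
                r+=list((R.from_matrix(M[:3,:3]).inv()*R.from_rotvec(w)).as_rotvec())
            return r
        for y0 in (0,1.5,3.1,-1.5):
          for o0 in (0,1.5,3.1,-1.5):
            s=least_squares(ro,[y0,o0]); best.append((s.cost,sg,s.x.round(3).tolist()))
    best.sort(key=lambda b:b[0])
    seen=set()
    for b in best:
        if b[1] not in seen: seen.add(b[1]); print(b)
        if len(seen)>8: break
E
time python3 fk.py
```

```text
Still running in the background as job /tmp/bash_jobs.1000/e9b96ff5350f (pid 930). You'll get a notice when it ends.
```

```bash
kill -- -$(cat /tmp/bash_jobs.1000/e9b96ff5350f/pid); export OMP_NUM_THREADS=1; python3 - <<'E'
import re
s=open('fk.py').read()
i=s.index('    import itertools'); s=s[:s.index('if __name__')]
open('fk.py','w').write(s)
E
cat > fit.py <<'E'
from fk import *
import itertools
out=[]
for s3,s5,s7,s246 in itertools.product([1,-1],repeat=4):
    sg=np.array([-1,s246,s3,s246,s5,s246,s7])
    # with q7 offset & base yaw: M = Rz(yaw) * A(q) * Rz(off): try grid closed form
    for off in (0,h,-h,2*h):
        for yaw in (0,h,-h,2*h):
            e=0
            for q,x,w in D:
                qq=np.array(q)*sg; qq[6]+=off
                M=fk(qq,[yaw]+[0]*7)[-1][:3,:3]
                e=max(e,(R.from_matrix(M).inv()*R.from_rotvec(w)).magnitude())
            out.append((e,sg.tolist(),off,yaw))
out.sort(key=lambda o:o[0]); print(*out[:6],sep="\n")
E
timeout 60 python3 fit.py
```

```text
(0.6630214252818826, [-1, 1, -1, 1, -1, 1, -1], -1.5707963267948966, 0)
(0.6630214252818826, [-1, -1, -1, -1, -1, -1, -1], 1.5707963267948966, 3.141592653589793)
(0.6633172998306326, [-1, 1, -1, 1, -1, 1, -1], 3.141592653589793, -1.5707963267948966)
(0.6633172998306326, [-1, -1, -1, -1, -1, -1, -1], 0, 1.5707963267948966)
(0.6642142713485382, [-1, -1, -1, -1, -1, -1, -1], 3.141592653589793, -1.5707963267948966)
(0.6642142713485383, [-1, 1, -1, 1, -1, 1, -1], 0, 1.5707963267948966)
```

View pics/scene6.png

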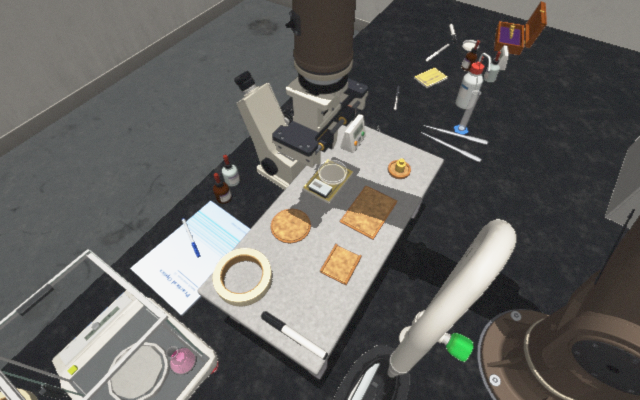

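```bash
python3 - <<'E'
from h import *
for z in (.5,.6,.65,.7,.75,.8): print(z,proj("top",[.56,-.015,z]),proj("top",[.3,0,z]),proj("scene",[.56,-.015,z]))
E
```

```text
0.5 [[291.1403 179.8415]] [[276.5552 443.6235]] [[323.0586  71.2309]]
0.6 [[284.6487 165.3997]] [[265.8594 498.0282]] [[324.0233   2.8632]]
0.65 [[280.0096 155.0794]] [[258.0718 537.6399]] [[324.6437 -41.0991]]
0.7 [[273.8215 141.3129]] [[247.4911 591.4589]] [[325.3948 -94.3289]]
0.75 [[265.1528 122.028 ]] [[232.2863 668.7989]] [[ 326.323  -160.1019]]
0.8 [[252.1382  93.0748]] [[208.5782 789.3908]] [[ 327.499  -243.4438]]
```

move_arm --pt "-30 -10 0 -0.1" --pt "-60 -20 0 -0.28" --pt "-60 -20 0 -0.46" --pt "-60 -20 0 -0.64" --pt "-60 -20 0 -0.82" --pt "-60 -20 0 -1.0" --pt "-60 -20 0 -1.18" --pt "-60 -20 0 -1.36" --pt "-40 -15 0 -1.54" --pt "-10 -5 20 -1.568" --pt "2 -1.5 40 -1.568" --pt "2 -1.5 65 -1.568" --pt "2 -1.5 65 -1.568" --pt "2 -1.5 65 -1.568" --grip 70

```text
clock: 10.5
position: [0.5619, -0.0146, 0.4374]
ee_rot: [2.225, 2.217, 0.0]
force: [1.9, -0.1, 0.1]
width: 0.762
```

```bash
python3 - <<'E'
from h import *
need(.5615,-.0135,.2105,0)
s=snap("scene","scene7");t=snap("top","top7")
cv2.imwrite("pics/m7.png",cv2.resize(s[120:230,260:410],None,fx=4,fy=4,interpolation=cv2.INTER_CUBIC))
E
```

```text
need [ 1.1 -0.5 48.9] twist -0.004 alt 3.138 jaw now -0.2 tool z [ 0.001 -0.    -1.   ] clock 10.5 tip [ 0.5619 -0.0146  0.2594] j [ 0.3258  0.3616 -0.5339  1.6484  0.196   1.1848 -0.2578] w 70.0 F [ 1.9 -0.1  0.1]
```

View pics/m7.png

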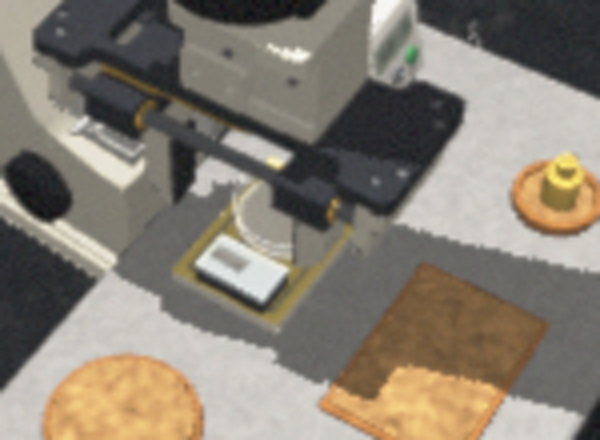

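move_arm --pt "1 -0.5 15 0" --pt "1 -0.5 30 0" --pt "1 -0.5 42 0" --pt "1 -0.5 48.5 0" --pt "1 -0.5 48.5 0" --pt "1 -0.5 48.5 0"

```text
clock: 11.35
position: [0.5617, -0.0133, 0.3882]
ee_rot: [2.225, 2.218, 0.0]
force: [-0.6, -0.2, -0.7]
width: 0.763
```

```bash
python3 - <<'E'
from h import *
need(.5615,-.0135,.2105,0)
s=snap("scene","scene8")
cv2.imwrite("pics/m8.png",cv2.resize(s[120:230,260:410],None,fx=4,fy=4,interpolation=cv2.INTER_CUBIC))
E
```

```text
need [-0.2 -0.2 -0.3] twist -0.003 alt 3.139 jaw now -0.2 tool z [ 0.  0. -1.] clock 11.35 tip [ 0.5617 -0.0133  0.2102] j [ 0.3149  0.4024 -0.5259  1.7187  0.2248  1.0805 -0.2859] w 70.1 F [-0.6 -0.2 -0.7]
```

View pics/m8.png

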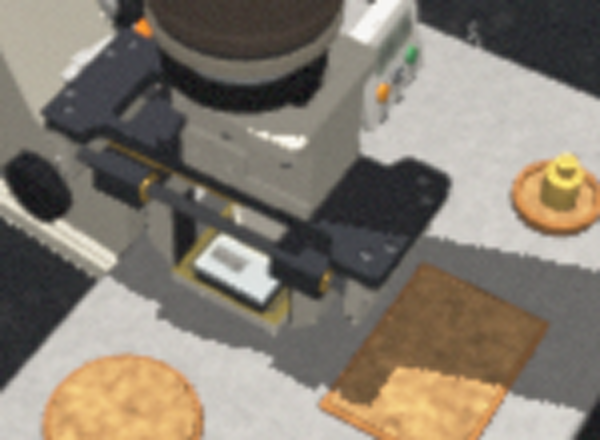

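Fingers are astride the piece (crop px ~(240,270)), with the dish clear. Closing.

move_arm --pt "0 0 0 0" --pt "0 0 0 0" --pt "0 0 0 0" --pt "0 0 0 0" --pt "0 0 0 0" --grip 30 --grip_force 20

```text
clock: 12.02
position: [0.5617, -0.0133, 0.3882]
ee_rot: [2.225, 2.218, 0.0]
force: [0.2, -0.2, 0.4]
width: 0.477
```

move_arm --pt "0 0 -5 0" --pt "0 0 -20 0" --pt "0 0 -45 0" --pt "0 0 -70 0" --pt "0 0 -70 0" --grip_force 30

```text
clock: 12.65
position: [0.5621, -0.013, 0.4609]
ee_rot: [2.223, 2.216, 0.005]
force: [-0.8, -0.2, -0.8]
width: 0.475
```

```bash
python3 - <<'E'
from h import *
need(.4372,.1102,.27,94)
s=snap("scene","scene9")
cv2.imwrite("pics/m9.png",cv2.resize(s[100:230,260:410],None,fx=4,fy=4,interpolation=cv2.INTER_CUBIC))
E
```

```text
need [ 122.8 -125.3   12.4] twist 1.498 alt -1.644 jaw now -0.2 tool z [ 0.005  0.    -1.   ] clock 12.65 tip [ 0.5621 -0.013   0.2829] j [ 0.3271  0.3441 -0.5379  1.6131  0.1852  1.2308 -0.2493] w 43.6 F [-0.8 -0.2 -0.8]
```

View pics/m9.png

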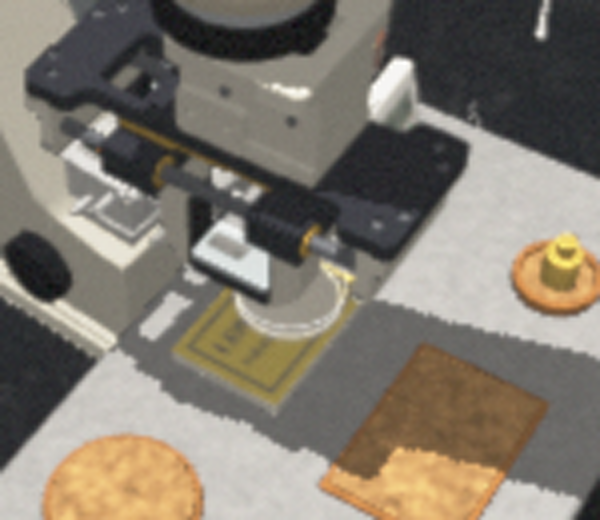

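move_arm --pt "5 -25 0 -0.05" --pt "20 -60 0 -0.23" --pt "40 -90 0 -0.41" --pt "60 -110 0 -0.59" --pt "80 -120 0 -0.77" --pt "100 -126 0 -0.95" --pt "115 -127 0 -1.13" --pt "123 -127 0 -1.31" --pt "123 -127 0 -1.49" --pt "123 -127 12 -1.644" --pt "123 -127 12 -1.644" --pt "123 -127 12 -1.644"

```text
clock: 14.2
position: [0.435, 0.11, 0.4461]
ee_rot: [0.105, -3.139, -0.0]
force: [-0.6, -0.4, 0.2]
width: 0.474
```

```bash
python3 - <<'E'
from h import *
need(.4354,.1102,.210,94)
s=snap("scene","scene10");t=snap("top","top10")
cv2.imwrite("pics/m10.png",np.hstack([s[:,200:],t[:,100:400]]))
E
```

```text
need [-0.5  0.2 58.1] twist -0.003 alt 3.138 jaw now 93.8 tool z [-0. -0. -1.] clock 14.2 tip [0.435  0.11   0.2681] j [ 0.4133  0.2191 -0.9056  1.8625  0.1882  1.1496  1.0791] w 43.5 F [-0.6 -0.4  0.2]
```

View pics/m10.png

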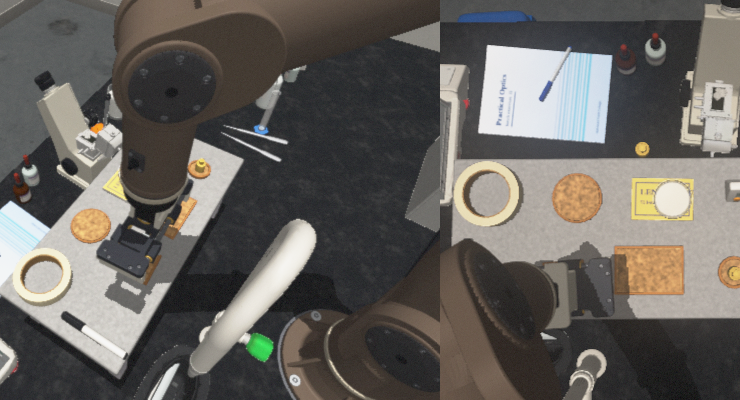

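move_arm --pt "-0.5 0 20 0" --pt "-0.5 0 38 0" --pt "-0.5 0 50 0" --pt "-0.5 0 56 0" --pt "-0.5 0 58 0" --pt "-0.5 0 59.2 0" --pt "-0.5 0 59.2 0" --pt "-0.5 0 59.2 0"

```text
clock: 15.3
position: [0.4356, 0.1101, 0.3872]
ee_rot: [-0.11, 3.139, -0.0]
force: [-0.3, -0.3, 0.2]
width: 0.471
```

```bash
python3 - <<'E'
from h import *
need(.4354,.1102,.2085,94)
s=snap("scene","scene11")
cv2.imwrite("pics/m11.png",cv2.resize(s[200:310,280:420],None,fx=4,fy=4,interpolation=cv2.INTER_CUBIC))
E
```

```text
need [0.2 0.1 0.7] twist 0.0 alt -3.141 jaw now 94.0 tool z [ 0.  0. -1.] clock 15.3 tip [0.4356 0.1101 0.2092] j [ 0.3693  0.2862 -0.8843  1.9524  0.2594  1.0196  1.0083] w 43.3 F [-0.3 -0.3  0.2]
```

View pics/m11.png

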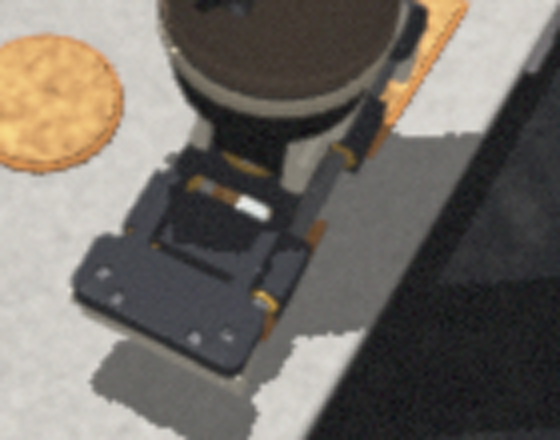

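move_arm --pt "0 0 0.5 0" --pt "0 0 0.9 0" --pt "0 0 0.9 0"

```text
clock: 15.72
position: [0.4355, 0.1101, 0.386]
ee_rot: [0.11, -3.14, 0.0]
force: [0.1, -0.1, -1.0]
width: 0.475
```

move_arm --pt "0 0 0 0" --pt "0 0 0 0" --pt "0 0 0 0" --grip 60

```text
clock: 16.1
position: [0.4355, 0.1101, 0.386]
ee_rot: [-0.11, 3.14, -0.0]
force: [0.0, -0.5, 0.6]
width: 0.654
```

move_arm --pt "0 0 -20 0" --pt "0 0 -50 0" --pt "0 0 -90 0" --pt "0 0 -110 0" --pt "0 0 -110 0"

```text
clock: 16.73
position: [0.4357, 0.1104, 0.4972]
ee_rot: [-0.11, 3.137, 0.0]
force: [0.7, 0.2, -1.0]
width: 0.648
```

```bash
python3 - <<'E'
from h import *
need(.5626,-.0645,.300,90)
s=snap("scene","scene12");t=snap("top","top12")
cv2.imwrite("pics/m12.png",np.hstack([cv2.resize(s[140:280,270:430],None,fx=2.5,fy=2.5,interpolation=cv2.INTER_CUBIC),cv2.resize(t[170:310,290:450],None,fx=2.5,fy=2.5,interpolation=cv2.INTER_CUBIC)]))
for c in blobs(t,(0,0,195),(180,60,255),100,(290,165,365,230)): print("white",c.reshape(-1,2).mean(0),rect("top",c,.211))
for c in blobs(t,(20,90,90),(35,255,255),30,(280,160,365,235)): print("bk",c.reshape(-1,2).mean(0),rect("top",c,.208))
E
```

```text
need [-114.3 -183.3   19.5] twist 0.07 alt -3.072 jaw now 94.0 tool z [ 0.003  0.    -1.   ] clock 16.725 tip [0.4357 0.1104 0.3192] j [ 0.4416  0.175  -0.9168  1.7739  0.1467  1.2611  1.1282] w 59.5 F [ 0.7  0.2 -1. ]
white [332.5854 197.4309] ((563.8, -64.8, 58.7, 59.7, 55.7), (564.7, -67.3, 64.5))
bk [319.0905 203.4403] ((564.2, -48.7, 98.8, 66.7, 89.6), (563.1, -49.2, 116.9))
bk [347.6471 183.7843] ((583.4, -87.0, 22.7, 24.5, 89.3), (583.4, -87.1, 33.3))
```

View pics/m12.png

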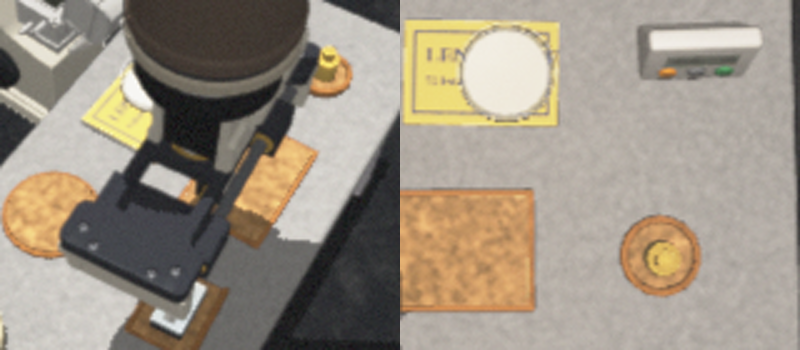

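move_arm --pt "-25 -40 0 0.15" --pt "-55 -85 0 0.33" --pt "-85 -130 0 0.51" --pt "-105 -165 0 0.69" --pt "-115.2 -183.8 0 0.855" --pt "-115.2 -183.8 10 0.855" --pt "-115.2 -183.8 20 0.855" --pt "-115.2 -183.8 20 0.855" --pt "-115.2 -183.8 20 0.855" --grip 88

```text
clock: 17.95
position: [0.563, -0.0644, 0.4762]
ee_rot: [1.198, 2.904, 0.0]
force: [-0.4, 0.8, 0.5]
width: 0.959
```

```bash
python3 - <<'E'
from h import *
need(.5635,-.0648,.2105,45)
s=snap("scene","scene13");t=snap("top","top13")
cv2.imwrite("pics/m13.png",np.hstack([cv2.resize(s[120:280,260:430],None,fx=2.3,fy=2.3,interpolation=cv2.INTER_CUBIC),cv2.resize(t[150:310,200:370],None,fx=2.3,fy=2.3,interpolation=cv2.INTER_CUBIC)]))
E
```

```text
need [-0.6  0.1 87.7] twist 0.003 alt -3.139 jaw now 45.2 tool z [ 0. -0. -1.] clock 17.95 tip [ 0.563  -0.0644  0.2982] j [ 0.4825  0.3619 -0.6364  1.5701  0.2213  1.2826  0.6021] w 88.0 F [-0.4  0.8  0.5]
```

View pics/m13.png

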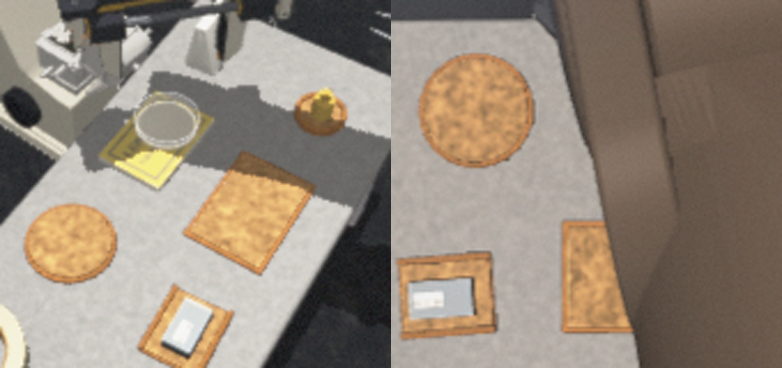

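move_arm --pt "-0.5 0 30 0" --pt "-0.5 0 55 0" --pt "-0.5 0 73 0" --pt "-0.5 0 83 0" --pt "-0.5 0 87.5 0" --pt "-0.5 0 87.5 0" --pt "-0.5 0 87.5 0"

```text
clock: 18.92
position: [0.5639, -0.0655, 0.3892]
ee_rot: [1.201, 2.902, 0.0]
force: [0.3, -0.0, -0.1]
width: 0.956
```

```bash
python3 - <<'E'
from h import *
need(.5635,-.0648,.2105,45)
s=snap("scene","scene14");t=snap("top","top14")
cv2.imwrite("pics/m14.png",cv2.resize(s[110:230,270:420],None,fx=4,fy=4,interpolation=cv2.INTER_CUBIC))
E
```

```text
need [0.8 0.2 0.7] twist 0.001 alt -3.141 jaw now 45.0 tool z [ 0.001 -0.    -1.   ] clock 18.925 tip [ 0.5639 -0.0655  0.2112] j [ 0.4675  0.4293 -0.6181  1.6987  0.2743  1.1003  0.553 ] w 87.8 F [ 0.3 -0.  -0.1]
```

View pics/m14.png

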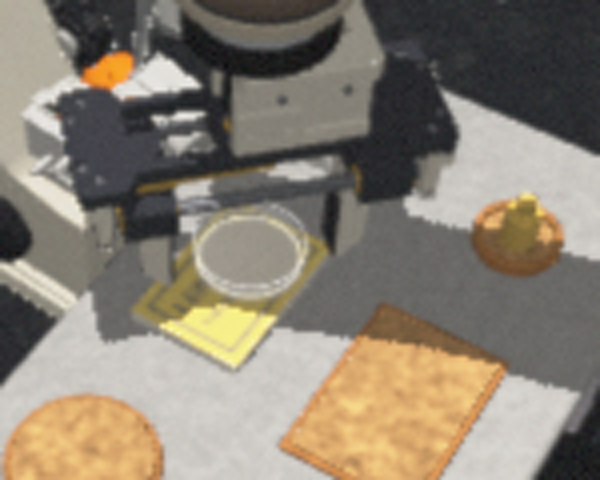

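Fingers sit on both sides of the dish (crop (155,250) and (345,215)). Closing gently.

move_arm --pt "0 0 0.4 0" --pt "0 0 0.4 0" --pt "0 0 0.4 0" --pt "0 0 0.4 0" --pt "0 0 0.4 0" --grip 50 --grip_force 12

```text
clock: 19.65
position: [0.5637, -0.0655, 0.3881]
ee_rot: [1.201, 2.903, -0.0]
force: [-0.3, -0.5, 0.2]
width: 0.68
```

move_arm --pt "0 0 -4 0" --pt "0 0 -15 0" --pt "0 0 -35 0" --pt "0 0 -60 0" --pt "0 0 -60 0" --grip_force 18

```text
clock: 20.27
position: [0.5642, -0.0652, 0.4506]
ee_rot: [1.2, 2.899, 0.002]
force: [0.1, -0.2, -0.8]
width: 0.679
```

```bash
python3 - <<'E'
from h import *
need(.566,.0905,.230,45)
s=snap("scene","scene15")
cv2.imwrite("pics/m15.png",cv2.resize(s[110:230,270:420],None,fx=4,fy=4,interpolation=cv2.INTER_CUBIC))
E
```

```text
need [108.9 111.3  42.6] twist 0.001 alt -3.141 jaw now 45.0 tool z [ 0.004 -0.    -1.   ] clock 20.275 tip [ 0.5642 -0.0652  0.2726] j [ 0.4803  0.3793 -0.6324  1.6105  0.2356  1.2248  0.5883] w 62.4 F [ 0.1 -0.2 -0.8]
```

View pics/m15.png

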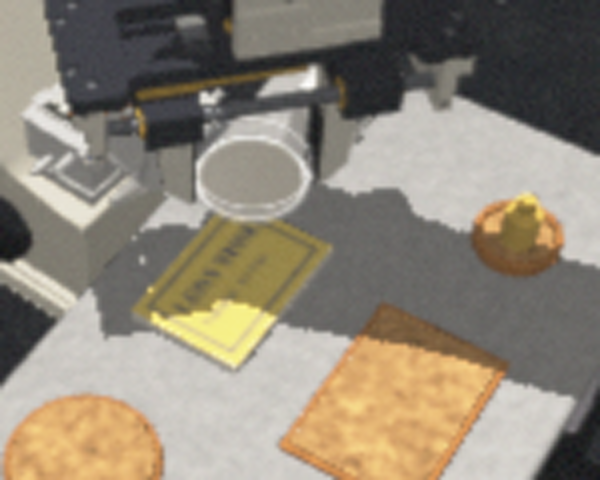

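move_arm --pt "20 20 0 0" --pt "45 46 0 0" --pt "70 72 0 0" --pt "92 94 0 0" --pt "105 107 0 0" --pt "109 111.2 5 0" --pt "109 111.2 20 0" --pt "109 111.2 38 0" --pt "109 111.2 50 0" --pt "109 111.2 58 0" --pt "109 111.2 61 0" --pt "109 111.2 61 0" --pt "109 111.2 61 0"

```text
clock: 21.95
position: [0.5653, 0.0903, 0.3876]
ee_rot: [1.201, 2.902, 0.001]
force: [0.0, -0.7, -0.6]
width: 0.678
```

```bash
python3 - <<'E'
from h import *
need(.566,.0905,.2083,45)
s=snap("scene","scene16");t=snap("top","top16")
cv2.imwrite("pics/m16.png",cv2.resize(s[150:290,230:410],None,fx=4,fy=4,interpolation=cv2.INTER_CUBIC))
E
```

```text
need [-0.4  0.7  1.3] twist 0.001 alt -3.141 jaw now 45.0 tool z [ 0.001  0.    -1.   ] clock 21.95 tip [0.5653 0.0903 0.2096] j [ 0.2145  0.4469 -0.6536  1.6873  0.2982  1.1082  0.2599] w 62.2 F [ 0.  -0.7 -0.6]
```

View pics/m16.png

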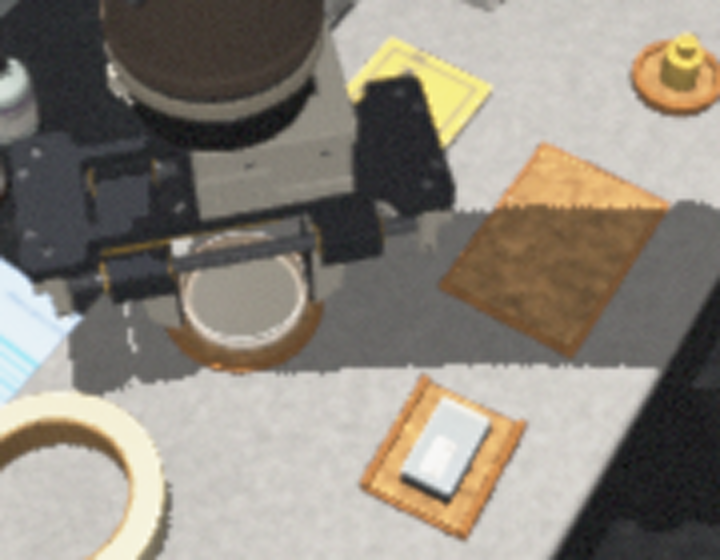

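move_arm --pt "0 0 0.7 0" --pt "0 0 1.3 0" --pt "0 0 1.3 0"

```text
clock: 22.42
position: [0.5651, 0.0901, 0.3858]
ee_rot: [-1.201, -2.903, 0.0]
force: [0.1, -0.1, -0.5]
width: 0.68
```

move_arm --pt "0 0 0 0" --pt "0 0 0 0" --pt "0 0 0 0" --pt "0 0 0 0" --grip 86

```text
clock: 22.92
position: [0.5651, 0.0902, 0.3858]
ee_rot: [1.201, 2.903, -0.0]
force: [0.8, -0.9, -0.1]
width: 0.937
```

move_arm --pt "0 0 -8 0" --pt "0 0 -30 0" --pt "0 0 -70 0" --pt "0 0 -110 0" --pt "0 0 -110 0" --pt "0 0 -110 0"

```text
clock: 23.68
position: [0.5649, 0.0901, 0.4956]
ee_rot: [1.202, 2.903, -0.001]
force: [-0.1, 0.4, 0.8]
width: 0.934
```

```bash
python3 - <<'E'
from h import *
need(.5638,-.028,.300,0)
s=snap("scene","scene17");t=snap("top","top17")
cv2.imwrite("pics/m17.png",np.hstack([cv2.resize(s[120:280,260:430],None,fx=2.3,fy=2.3,interpolation=cv2.INTER_CUBIC),cv2.resize(t[150:310,280:450],None,fx=2.3,fy=2.3,interpolation=cv2.INTER_CUBIC)]))
for n in("top","scene"):
  for c in blobs(t if n=="top" else s,(20,80,70),(35,255,255),200,(270,160,365,235) if n=="top" else (295,145,365,215)): print("bk",n,c.reshape(-1,2).mean(0),rect(n,c,.208))
E
```

```text
need [-82.6 -84.3  17.7] twist 0.786 alt -2.356 jaw now 45.0 tool z [-0. -0. -1.] clock 23.675 tip [0.5649 0.0901 0.3176] j [ 0.2318  0.3683 -0.6755  1.522   0.234   1.3337  0.3197] w 85.8 F [-0.1  0.4  0.8]
bk top [321.7662 198.791 ] ((563.5, -48.7, 98.8, 68.2, 89.3), (563.9, -49.2, 117.8))
bk scene [327.5448 182.6343] ((563.4, -47.6, 100.2, 67.2, 88.6), (565.2, -47.9, 115.4))
```

View pics/m17.png

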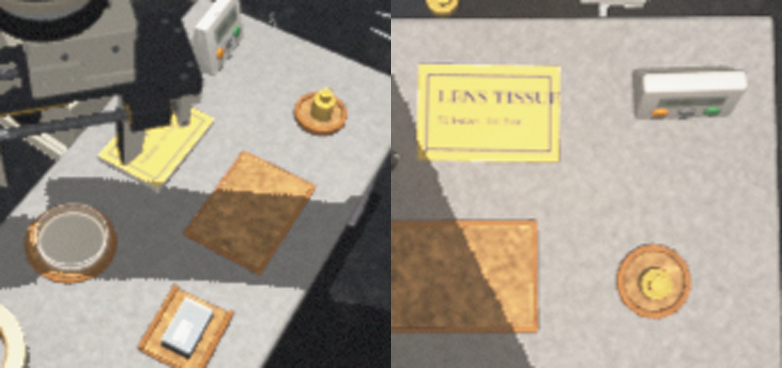

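move_arm --pt "-25 -25 0 0.1" --pt "-55 -56 0 0.28" --pt "-75 -76 0 0.46" --pt "-84 -85 0 0.64" --pt "-84 -86 0 0.8" --pt "-84 -86 20 0.8" --pt "-84 -86 50 0.8" --pt "-84 -86 65 0.8" --pt "-84 -86 65 0.8" --pt "-84 -86 65 0.8" --grip 91

```text
clock: 25.02
position: [0.5641, -0.0299, 0.4316]
ee_rot: [2.237, 2.205, 0.001]
force: [0.8, 0.4, 0.3]
width: 0.991
```

```bash
python3 - <<'E'
from h import *
need(.5635,-.030,.2015,-1)
s=snap("scene","scene18")
cv2.imwrite("pics/m18.png",cv2.resize(s[110:230,260:420],None,fx=4,fy=4,interpolation=cv2.INTER_CUBIC))
E
```

```text
need [-0.1 -0.6 52.1] twist 0.003 alt -3.138 jaw now -0.8 tool z [ 0.001  0.    -1.   ] clock 25.025 tip [ 0.5641 -0.0299  0.2536] j [ 0.3149  0.3619 -0.482   1.6537  0.1793  1.1691 -0.2247] w 91.0 F [0.8 0.4 0.3]
```

View pics/m18.png

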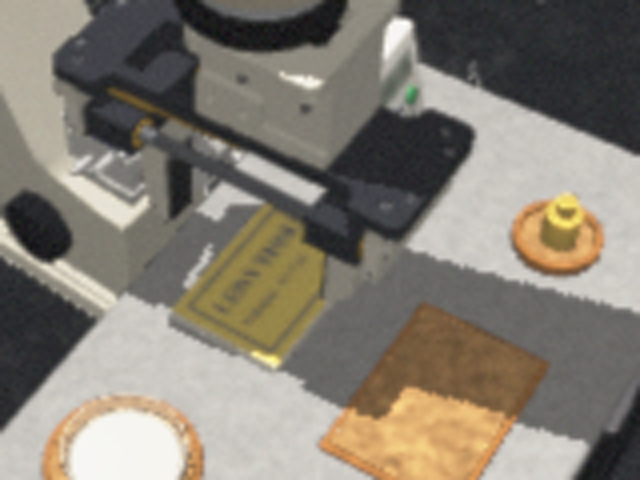

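move_arm --pt "0 -0.6 18 0" --pt "0 -0.6 34 0" --pt "0 -0.6 45 0" --pt "0 -0.6 50 0" --pt "0 -0.6 52 0" --pt "0 -0.6 52 0" --pt "0 -0.6 52 0"

```text
clock: 25.95
position: [0.5633, -0.03, 0.3792]
ee_rot: [2.237, 2.205, 0.001]
force: [-0.0, 1.0, 0.1]
width: 0.991
```

move_arm --pt "0 0 0 0" --pt "0 0 0 0" --pt "0 0 0 0" --pt "0 0 0 0" --pt "0 0 0 0" --grip 55 --grip_force 10

```text
clock: 26.58
position: [0.5632, -0.0301, 0.3789]
ee_rot: [2.237, 2.206, 0.0]
force: [-0.4, -1.1, 0.8]
width: 0.739
```

```bash
python3 - <<'E'
from h import *
need(.5635,-.030,.2015,-1)
s=snap("scene","scene19")
cv2.imwrite("pics/m19.png",cv2.resize(s[110:230,260:420],None,fx=4,fy=4,interpolation=cv2.INTER_CUBIC))
E
```

```text
need [ 0.1  0.3 -0.6] twist 0.003 alt -3.138 jaw now -0.8 tool z [ 0. -0. -1.] clock 26.575 tip [ 0.5632 -0.0301  0.2009] j [ 0.3062  0.4057 -0.4735  1.7286  0.2082  1.057  -0.2513] w 67.9 F [-0.4 -1.1  0.8]
```

View pics/m19.png

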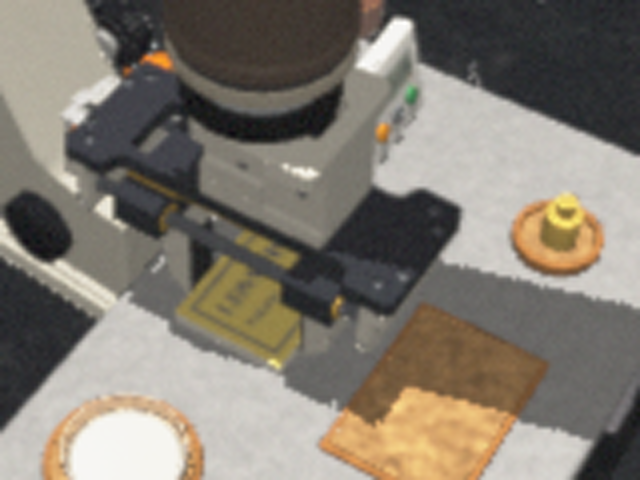

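move_arm --pt "0 0 -4 0" --pt "0 0 -15 0" --pt "0 0 -35 0" --pt "0 0 -45 0" --pt "0 0 -45 0" --grip_force 20

```text
clock: 27.25
position: [0.5633, -0.03, 0.4247]
ee_rot: [2.236, 2.205, 0.002]
force: [0.1, 0.3, -1.6]
width: 0.739
```

```bash
python3 - <<'E'
from h import *
need(.4493,-.0073,.2075,-0.3)
s=snap("scene","scene20")
cv2.imwrite("pics/m20.png",cv2.resize(s[110:230,260:420],None,fx=4,fy=4,interpolation=cv2.INTER_CUBIC))
E
```

```text
need [  21.  -114.4   39. ] twist -0.009 alt 3.133 jaw now -0.8 tool z [ 0.002 -0.    -1.   ] clock 27.25 tip [ 0.5633 -0.03    0.2467] j [ 0.3146  0.3658 -0.4815  1.6659  0.1826  1.1529 -0.228 ] w 67.9 F [ 0.1  0.3 -1.6]
```

View pics/m20.png

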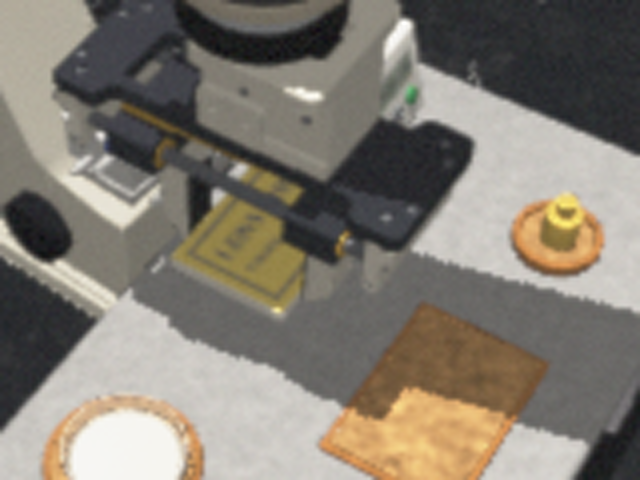

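move_arm --pt "4 -20 0 0" --pt "9 -50 0 -0.009" --pt "15 -80 0 -0.009" --pt "20 -104 0 -0.009" --pt "21 -114.3 3 -0.009" --pt "21 -114.3 15 -0.009" --pt "21 -114.3 26 -0.009" --pt "21 -114.3 34 -0.009" --pt "21 -114.3 38 -0.009" --pt "21 -114.3 38 -0.009" --pt "21 -114.3 38 -0.009"

```text
clock: 28.68
position: [0.4493, -0.0074, 0.386]
ee_rot: [2.227, 2.216, 0.0]
force: [-0.1, -0.1, -0.2]
width: 0.74
```

```bash
python3 - <<'E'
from h import *
need(.4493,-.0073,.2072,-0.3)
s=snap("scene","scene21");t=snap("top","top21")
cv2.imwrite("pics/m21.png",cv2.resize(s[130:270,290:450],None,fx=4,fy=4,interpolation=cv2.INTER_CUBIC))
E
```

```text
need [ 0.1 -0.   0.8] twist 0.0 alt -3.141 jaw now -0.3 tool z [ 0.  0. -1.] clock 28.675 tip [ 0.4493 -0.0074  0.208 ] j [ 0.3486  0.2166 -0.5257  1.9724  0.1299  0.9846 -0.2441] w 68.0 F [-0.1 -0.1 -0.2]
```

View pics/m21.png

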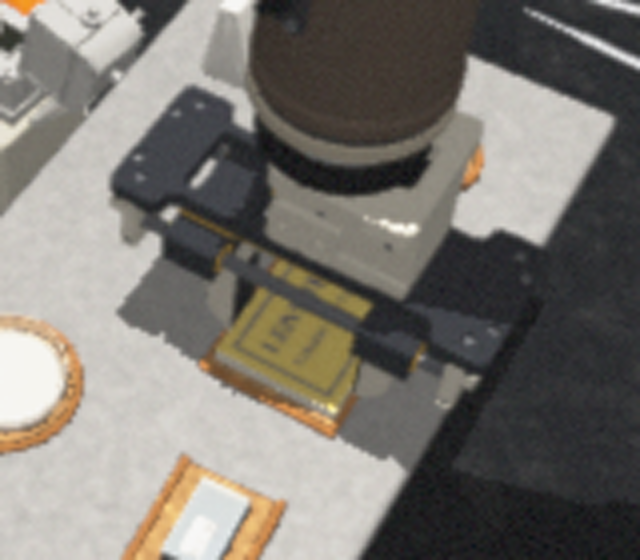

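move_arm --pt "0 0 0.5 0" --pt "0 0 0.9 0" --pt "0 0 0.9 0"

```text
clock: 29.15
position: [0.4492, -0.0074, 0.3849]
ee_rot: [2.227, 2.216, -0.0]
force: [-1.0, -0.1, 0.4]
width: 0.737
```

move_arm --pt "0 0 0 0" --pt "0 0 0 0" --pt "0 0 0 0" --pt "0 0 0 0" --grip 90

```text
clock: 29.65
position: [0.4492, -0.0074, 0.3849]
ee_rot: [2.227, 2.216, 0.0]
force: [0.4, 0.6, -0.1]
width: 0.979
```

move_arm --pt "0 0 -8 0" --pt "0 0 -30 0" --pt "0 0 -70 0" --pt "0 0 -120 0" --pt "-50 0 -130 0" --pt "-110 0 -130 0" --pt "-170 0 -130 0" --pt "-230 -10 -130 0" --pt "-290 -30 -130 0" --pt "-350 -60 -130 0" --pt "-400 -90 -130 0" --pt "-450 -110 -130 0" --pt "-450 -110 -130 0" --pt "-450 -110 -130 0"

```text
clock: 31.4
position: [0.3372, -0.4564, 0.5151]
ee_rot: [-2.227, -2.216, -0.001]
force: [0.4, 0.6, -0.1]
width: 0.981
```

```bash
python3 - <<'E'
from h import *
s=snap("scene","scene22");t=snap("top","top22"); print(arm.observe()["clock"],arm.observe()["position"])
cv2.imwrite("pics/m22.png",np.hstack([cv2.resize(s[120:290,260:430],None,fx=2.3,fy=2.3,interpolation=cv2.INTER_CUBIC),cv2.resize(t[150:320,200:370],None,fx=2.3,fy=2.3,interpolation=cv2.INTER_CUBIC)]))
for n,im,roi in (("top",t,(190,150,450,320)),("scene",s,(260,110,450,300))):
    for c in blobs(im,(20,80,70),(35,255,255),50,roi): print(n,"yel .214",c.reshape(-1,2).mean(0).round(1),rect(n,c,.214))
    for c in blobs(im,(0,0,200),(180,50,255),100,roi): print(n,"white .21",c.reshape(-1,2).mean(0).round(1),rect(n,c,.210))
    for c in blobs(im,(90,10,90),(130,160,255),60,roi): print(n,"blue .22",c.reshape(-1,2).mean(0).round(1),rect(n,c,.220))
    for c in blobs(im,(5,90,60),(19,255,255),150,roi): print(n,"cork",c.reshape(-1,2).mean(0).round(1),rect(n,c,.206))
E
```

```text
31.5 [ 0.3379 -0.4556  0.5153]
top yel .214 [308.1 271. ] ((448.2, -27.0, 100.4, 66.2, 89.6), (448.5, -26.6, 119.2))
top yel .214 [394.8 273.1] ((443.7, -164.0, 20.0, 19.1, 44.5), (443.6, -163.9, 21.6))
top yel .214 [302.1 152. ] ((637.7, -17.6, 22.7, 9.8, 89.6), (642.6, -17.6, 22.7))
top white .21 [235.5 198.6] ((564.9, 90.4, 53.1, 52.4, 45.0), (564.7, 90.3, 54.4))
top white .21 [411.6 185.3] ((584.4, -195.2, 10.7, 68.4, 1.7), (583.1, -195.3, 68.8))
top cork [308.7 270. ] ((449.3, -27.0, 111.1, 76.4, 89.6), (449.3, -27.0, 132.5))
top cork [236.7 197.7] ((566.6, 89.6, 79.8, 79.8, 63.5), (566.6, 89.0, 80.9))
top cork [223.7 278.3] ((437.3, 109.2, 55.3, 66.4, 4.0), (436.6, 109.4, 83.2))
top cork [393.7 271.8] ((445.6, -163.7, 50.5, 50.0, 44.4), (445.4, -163.6, 51.5))
scene yel .214 [369.7 208.8] ((448.5, -25.5, 69.2, 100.1, 0.1), (449.5, -25.4, 118.1))
scene yel .214 [400.1 165.2] ((446.0, -166.6, 20.1, 37.4, 25.6), (446.0, -166.7, 39.1))
scene white .21 [334.7 209. ] ((524.4, 3.6, 301.2, 479.5, 0.1), (454.4, 1.8, 498.5))
scene white .21 [296.8 136.7] ((687.9, -120.9, 111.5, 72.2, 49.7), (690.4, -123.1, 113.2))
scene white .21 [342.9 133.3] ((608.8, -200.9, 30.7, 134.7, 2.6), (601.5, -201.2, 134.8))
scene white .21 [285.6 157.7] ((681.3, -48.8, 58.7, 32.2, 0.0), (680.7, -48.8, 61.1))
scene cork [340.5 264. ] ((437.6, 111.5, 55.8, 67.2, 4.3), (437.8, 111.3, 84.4))
scene cork [290.3 229.3] ((562.9, 96.9, 79.1, 68.1, 32.7), (565.5, 93.0, 80.3))
scene cork [398.9 169.2] ((446.1, -160.8, 49.4, 52.3, 6.6), (445.9, -161.2, 54.4))
scene cork [365.7 216.3] ((449.3, -23.5, 110.9, 76.8, 90.0), (449.6, -24.0, 131.4))
```

View pics/m22.png

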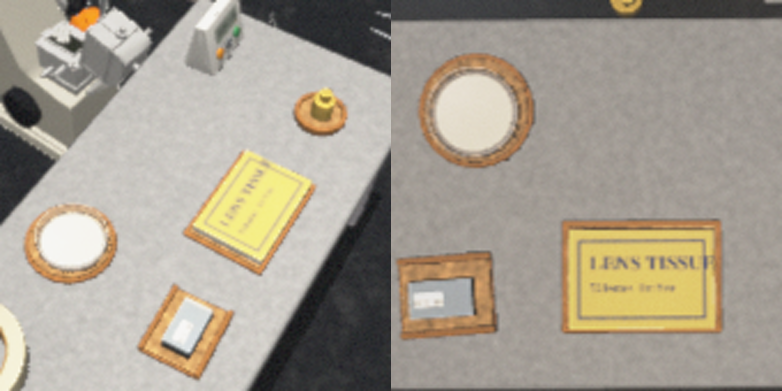

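View pics/top22.png

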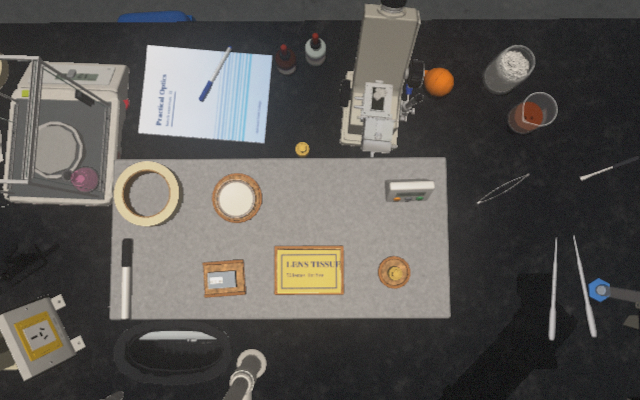

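```bash
python3 - <<'E'
from h import *
t=cv2.imread("pics/top22.png");s=cv2.imread("pics/scene22.png")
cv2.imwrite("pics/m23.png",np.hstack([cv2.resize(t[250:310,190:260],None,fx=5,fy=5,interpolation=cv2.INTER_NEAREST),cv2.resize(s[240:300,305:375],None,fx=5,fy=5,interpolation=cv2.INTER_NEAREST)]))
print(arm.observe()["clock"])
for n,im,roi in(("top",t,(200,255,250,305)),("scene",s,(315,240,370,290))):
    for c in blobs(im,(85,8,90),(140,255,255),30,roi)[:2]: print(n,c.reshape(-1,2).mean(0),rect(n,c,.220))
E
```

```text
31.5
```

View pics/m23.png

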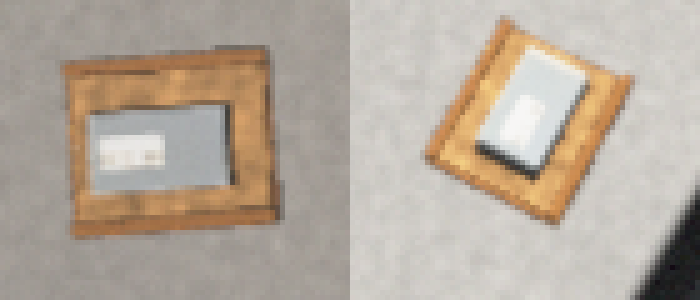

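```bash
python3 - <<'E'
from h import *
print(ray("top",[222,279.6],.22),ray("scene",[341.5,261.3],.22))
print("weight top", ray("top",[394.8,273.1],.222))
s=arm.observe();print(s["clock"],s["dq"],s["force"])
E
```

```text
[[0.436  0.1092 0.22  ]] [[0.4351 0.1129 0.22  ]]
weight top [[ 0.4445 -0.1628  0.222 ]]
31.5 [-0.0063 -0.0032  0.0014  0.0011  0.0031 -0.0021  0.0013] [ 0.6519 -0.0984 -0.1788]
```

All four things are within about 3 mm of their boards' centres, and the gripper is clear. Handing in.

```bash
python3 - <<'E'
from cell import arm
print(arm.sign_off())
E
```

```text
the job is handed in; nothing more can be done
None
```

The pile is taken apart and each thing stands on its own board; I handed the job in at 31.5 s of the 96 s allowed, and the hand-in gave no verdict. I moved the weight first, then the test piece, the dish and the booklet. The weight I took was the one in the dish; the brass weight behind the riser is larger.

Last checks, from the two cameras:

| Thing | Offset from board centre | Turn relative to board |
|---|---|---|
| Weight | about 1 mm (top view) | does not matter |
| Dish | about 2 mm (top view) | does not matter |
| Test piece | about 1 to 3 mm | lengthwise, visually parallel to the ridges |
| Booklet | about 1 to 2 mm | within about 0.5° |

- **Upright and level:** in the pictures everything stands flat, and the dish looked level each time I checked it while it was held.
- **Timer:** it is still in its place in the last picture.
- **Forces:** the wrist force readings at the end of each move stayed around 2 N or less.
- **Disagreements:** the two cameras differ by 1 to 4 mm along y, more than the 2 mm calibration figure but well inside the tolerances. My automatic colour masks missed the test piece, so I read its corners by hand from an enlarged crop. In the scene view they also gave no usable final dish or weight position.
- **Failed attempt:** my fit of a model of the arm's joints did not work. I kept clear of the tap using a rough height estimate and the pictures, which showed the arm well above it.

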